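# Offer up the reactor cover for bolting

### The arm

A 6-joint arm with a two-finger parallel gripper is mounted at the origin on the work surface. World frame = base frame: x ahead of the robot, y to its left, z up, the work surface at z = 0. Lengths are in m, angles in rad, forces in N, time in s.
With the tool pointing down it reaches from about 0.3 to 0.825 m from the base axis. Payload 5.4 kg.
Tool frame: the origin (TCP) lies between the finger pads; the fingertips stand 14 mm ahead of it and the grasp point (between the pads) lies 5 mm behind it (ctrl.nose_length is the distance from the TCP to the fingertips, in m); z points along the fingers, y is the line along which they close (so a half turn about z gives the same grasp; the last joint's range is limited). The gripper opens to 92 mm and grips with 3 to 60 N. Pads are 20 mm wide; open, the fingers measure 128 mm over their backs; the gripper's body (75 mm by 189 mm) begins 69 mm behind the grasp point.
Start: joints at [-1.465, 0.158, 1.597, -0, 1.386, -0.21], TCP at [0.179, -0.547, 0.229] pointing down, gripper open.
Joint ranges: [-2.91, 2.91], [-0.94, 2.29], [0.18, 2.7], [-1.29, 4.43], [0.17, 2.64], [-3, 3]. Speed limits (rad/s): [2.57, 2.57, 3.14, 3.14, 3.14, 3.14].

### API

Orientations are given as a rotation vector (axis times angle).
In Python, from bench import ctrl gives the robot as it stands. The module is installed in compiled form; this text tells all that it offers.
- The arm moves only by the shell command python3 -m handwheel 'ROWS'. ROWS is JSON, a list of rows, each an object with "offset": the shift along the tool's x, y, z in cm, a list of three; "twist": the turn about the tool's z in degrees; "grip": the closure, from 0 (fully open) to 1 (shut). A call has 1 to 20 rows; each row shifts and turns the commanded pose from where the row before left it, along the tool's axes as they then stand; what a row does not reach is not made up. A row lasts 1/10 s, in which the tool goes at most 50 mm and 8.59 degrees, less where a joint would pass 70% of its speed; a pose out of reach is approached as far as the arm can. A call is refused whole if a number of a shift passes 5 or a number of a turn 8.59, either way. A call with a gripper value outside its range is refused whole. The fingers move at their own pace and stop on an object; the grip force is fixed at half the most. Time passes only in rows, so rows that do not move let the fingers close. It gives the time, the measured TCP pose, the force, the opening and the grip force at its end, in the units of the state.
- ctrl.sense(): the state, without advancing time (a new reading comes with each control period).
- ctrl.capture(name): name is "scene" or "side" or "wrist"; returns the picture (420x560x3 uint8, red, green, blue); there is no depth.
- ctrl.camera_model(name): a dict with "vertical_fov" (degrees; the focal length in pixels is half the picture's height over the tangent of half this angle, whatever the lens; pixels are square), "cx", "cy" (the principal point, pixels), "R" (3x3) and "t" (3): a world point X has camera coordinates R X + t; the wrist camera has in their place "tool_from_camera" (4x4, takes a point from camera to tool coordinates, whose origin is the TCP and whose axes are the flange's). Camera axes: x right, y down, z forward; pixel columns grow to the right and rows downward; lengths in m; the calibration is good to about 2 mm. A picture is of the moment at which its call begins: read the wrist's pose just before it. camera_model takes no time and is no camera call.
- ctrl.sign_off(): hands the job in; it is judged then, once.
The state is a dict: "t": time; "qpos": joint angles; "qvel": joint speeds; "joint_torque": joint torques, N m; "tcp_pos": TCP position; "orientation": TCP orientation; "contact_force": force on the tool from outside, world axes, zero at the start; "wrist_torque": the same for the moment, N m; "opening": opening from 0.0 (shut) to 1.0 (fully open); "gripper_force": force on a finger pad.
Only numpy, scipy, OpenCV 4.12 (cv2) and the standard library are available. Lean on these libraries where they do the work, as an engineer would, in place of code of your own. Each camera call takes 0.05 s, during which the arm holds its last target. There are 200 camera calls.

### The job

The red locating pin on the reactor's flange has crept up: knock it fully home with the held mallet, keeping the gripper and arm off the vessel and its pin, and stand the mallet back upright on the bench. Then pick up the blue cover plate by its handle and hold it level, hovering about 15 mm above the flange and touching nothing but the gripper, with its four holes over the four threaded holes (either way round) so that a colleague can start the bolts; finish while still holding it there. Leave the beaker, bottle and dish of bolts alone.

Things in the scene. Friction and masses are not known exactly. Their poses are not given: they have to be found in the camera images.
- flange_top (a point): Centre of the flat top of the reactor's steel flange, 90 mm above the bench; z up. The flange is 150 mm along x, 110 mm along y, 14 mm thick, with a 62 mm bore in the middle. Four threaded holes, 8 mm across, lie at x = +-60, y = +-40 mm; the red pin stands at x = +53, y = 0
- thread_A (a point): Mouth of the threaded hole at x = +60, y = +40 mm on the flange top
- thread_B (a point): Mouth of the threaded hole at x = -60, y = -40 mm on the flange top (opposite corner)
- pin_top (a point): Centre of the top face of the red locating pin, 13 mm across, which slides vertically in the flange. Its top is 15 mm above the flange when fully up and 3 mm above it when fully home
- pin (a joint): Travel of the pin (m): 0 fully up, 0.012 fully home against a hard stop. It takes 7 to 9 N (friction plus a weak spring) to drive it down, and friction keeps it where it is left
- mallet_mid (a point): Mid-height point on the axis of a palm mallet standing upright on the bench, 108 mm tall, z up. A round wooden handle, 24 mm across, runs from 18 mm below to 54 mm above this point; below it is the white nylon head. The striking face, flat, is the underside, 54 mm below this point
- mallet: The same mallet, about 0.28 kg; origin at the centre of the striking face. Head 42 mm across (with a steel band, 45 mm) and 36 mm high
- plate_handle (a point): Centre of the grip bar of the black bridge handle on the blue cover plate; z up. The bar is 80 mm long along x, 14 mm wide along y, 16 mm high (8 mm above and below this point), on two posts at x = +-34 mm. The plate's top lies 34 mm below this point and its underside 40 mm below
- plate: The same plate, about 0.36 kg, lying flat on the bench at first; origin at the centre of its underside. 150 mm along x, 110 mm along y, 6 mm thick, with four through holes, 18 mm across, at x = +-60, y = +-40 mm
- plate_hole_A (a point): Centre of the plate's hole at x = +60, y = +40 mm, at the underside of the plate
- plate_hole_B (a point): Centre of the plate's hole at x = -60, y = -40 mm, at the underside (opposite corner)
- vessel: The bolted-down reactor vessel: a round pot 104 mm across under the flange, with the pin and a brass side port at -x; origin on the bench under the flange's centre
- beaker_mid (a point): Middle of a glass beaker, 70 mm across, 85 mm high; to be left alone
- bottle_mid (a point): Middle of a green glass bottle, 60 mm across, 110 mm high; to be left alone
- dish_mid (a point): Middle of a low steel dish with bolts, 70 by 90 mm, 22 mm high; to be left alone
Mind the look-alikes: they are no part of the job. What is meant by the plate is not yellow, and is the smaller of those in its own colour.

How it is judged:
On the way, in this order (a step that is already met when the one before it is completed fails the run):
1. the mallet is lifted in the gripper (height (world z) of mallet_mid above 0.09 m and contact force between the fingers and mallet above 1 N), for 0.2 s.
2. the pin is driven fully home while the mallet is held (value of joint pin above 0.0105 m and contact force between the fingers and mallet above 1 N), for 0.1 s.
3. the mallet stands upright on the bench, released (height (world z) of mallet_mid below 0.06 m and angle between mallet_mid's own z axis and vertical below 0.1 rad and contact force between the fingers and mallet below 0.1 N), for 0.2 s.
4. the cover plate is lifted clear of the bench in the gripper (height (world z) of plate above 0.03 m and contact force between the fingers and plate above 1 N), for 0.2 s.
At the end, for the whole second after the job is handed in: Plate held in the gripper, still, level within 5 degrees, underside 6 to 28 mm above the flange, touching neither vessel nor mallet, its holes within 5 mm of the threaded holes (either way round); pin home (10.5 of 12 mm or more); mallet released, upright on the bench (all of step 3 and ((horizontal distance between plate_hole_A and thread_A below 0.005 m and horizontal distance between plate_hole_B and thread_B below 0.005 m) or (horizontal distance between plate_hole_A and thread_B below 0.005 m and horizontal distance between plate_hole_B and thread_A below 0.005 m)) and z of plate_hole_A in the frame of flange_top between 0.006 and 0.028 m and z of plate_hole_B in the frame of flange_top between 0.006 and 0.028 m and angle between plate_handle's own z axis and vertical below 0.09 rad and linear speed of plate below 0.02 m/s and contact force between plate and vessel below 0.1 N and contact force between plate and mallet below 0.1 N and contact force between the fingers and plate above 1 N and value of joint pin above 0.0105 m); the arm keeps its last pose, push and grip.
It fails at once if the gripper or arm touches the vessel or its pin (contact force between any of the fingers, the arm and vessel above 1 N).
It fails at once if the beaker is moved more than 30 mm or tipped (distance of beaker_mid from where it was at the start of the episode above 0.03 m or angle between beaker_mid's own z axis and vertical above 0.3 rad).
It fails at once if the bottle is moved more than 30 mm or tipped (distance of bottle_mid from where it was at the start of the episode above 0.03 m or angle between bottle_mid's own z axis and vertical above 0.3 rad).
It fails at once if the dish is moved more than 30 mm or tipped (distance of dish_mid from where it was at the start of the episode above 0.03 m or angle between dish_mid's own z axis and vertical above 0.3 rad).
It also fails if it takes over 64 s, if anything falls off the work surface, if the arm or the gripper's body presses on something with over 40 N, if the wrist force passes 120 N, or if a joint passes its speed limit or range.

## Working session

There is one attempt and no reset: what is moved stays moved. The work goes in short steps, Python scripts to look and compute and a shell command to move; the robot and the scene stay as the last step left them, time stands still between calls to the robot, and variables do not carry over. Pictures are saved under pics/ and viewed, at most 12 in all, crops included, and the job is handed in when it is done.

```bash
mkdir -p pics; cat > h.py <<'E'
import numpy as np, cv2, json
from bench import ctrl
from scipy.spatial.transform import Rotation as Rn
def snap(n,f):
    s=ctrl.sense(); im=np.array(ctrl.capture(n)); cv2.imwrite(f'pics/{f}.png',im[:,:,::-1])
    m=ctrl.camera_model(n); fl=210/np.tan(np.radians(m['vertical_fov'])/2)
    if n=='wrist':
        T=np.array(m['tool_from_camera']); Rt=Rn.from_rotvec(s['orientation']).as_matrix()
        A=Rt@T[:3,:3]; C=Rt@T[:3,3]+np.array(s['tcp_pos'])
    else:
        R=np.array(m['R']); A=R.T; C=-R.T@np.array(m['t'])
    d=dict(f=fl,cx=m['cx'],cy=m['cy'],A=A.tolist(),C=C.tolist()); json.dump(d,open(f'pics/{f}.json','w')); return im
def ray(f,u,v):
    d=json.load(open(f'pics/{f}.json')); A=np.array(d['A'])
    r=A@np.array([(u-d['cx'])/d['f'],(v-d['cy'])/d['f'],1]); return np.array(d['C']),r/np.linalg.norm(r)
def onz(f,u,v,z):
    C,r=ray(f,u,v); return C+r*(z-C[2])/r[2]
def tri(*o):
    M=np.zeros((3,3));b=np.zeros(3)
    for f,u,v in o:
        C,r=ray(f,u,v);P=np.eye(3)-np.outer(r,r);M+=P;b+=P@C
    X=np.linalg.solve(M,b); return X,[round(1e3*np.linalg.norm(np.cross(X-ray(*q)[0],ray(*q)[1])),1) for q in o]
def proj(f,X):
    d=json.load(open(f'pics/{f}.json')); c=np.array(d['A']).T@(np.array(X)-d['C']); return d['f']*c[0]/c[2]+d['cx'],d['f']*c[1]/c[2]+d['cy']
E
python3 - <<'E'
from h import *
for n in('scene','side'):
    snap(n,n+'0'); print(ctrl.camera_model(n))
m=ctrl.camera_model('wrist');print(m)
s=ctrl.sense();print(s)
E
```

```text
{'vertical_fov': 57.30768318274702, 'cx': 279.74377863954464, 'cy': 206.49157778834575, 'R': array([[ 0.3855477 ,  0.92268125,  0.00350579],
       [ 0.57636511, -0.23786697, -0.78180724],
       [-0.72052497,  0.3034446 , -0.62351034]]), 't': array([-0.16865523, -0.24304713,  1.39437853])}
{'vertical_fov': 45.52854550971708, 'cx': 266.3412406962516, 'cy': 208.5514441595549, 'R': array([[-0.83018688, -0.5571699 ,  0.01874698],
       [-0.37262745,  0.52957738, -0.7620345 ],
       [ 0.41465471, -0.63961668, -0.64726499]]), 't': array([0.42911834, 0.30363047, 1.3191885 ])}
{'vertical_fov': 67.27586238481324, 'cx': 283.27923248127564, 'cy': 206.9100170737319, 'tool_from_camera': array([[-3.27513809e-04, -9.63177062e-01, -2.68867701e-01,
         7.56281712e-02],
       [ 9.99999719e-01, -1.33988459e-04, -7.38129220e-04,
         7.14132447e-04],
       [ 6.74923965e-04, -2.68867867e-01,  9.63176835e-01,
        -1.56926979e-01],
       [ 0.00000000e+00,  0.00000000e+00,  0.00000000e+00,
         1.00000000e+00]])}
{'t': 0.1, 'qpos': array([-1.46510308e+00,  1.58992688e-01,  1.59809244e+00, -2.71491891e-05,
        1.38622833e+00, -2.10073419e-01]), 'qvel': array([ 0.00111727, -0.00084929, -0.00353496,  0.00169435,  0.00026361,
        0.0003092 ]), 'joint_torque': array([ 1.83790089e-04, -3.86503994e+01, -3.22961068e+01,  7.02404534e-02,
        3.39308695e-02, -4.72112401e-05]), 'tcp_pos': array([ 0.1784908 , -0.54601759,  0.22772058]), 'orientation': array([-3.10081876e+00, -4.93684367e-01, -9.90949474e-05]), 'contact_force': array([ 0.79365376, -0.31681239, -0.47291665]), 'wrist_torque': array([-0.02530075,  0.01980497, -0.02626291]), 'gripper_force': 0.0, 'opening': 0.9965044398897438}
```

View pics/scene0.png

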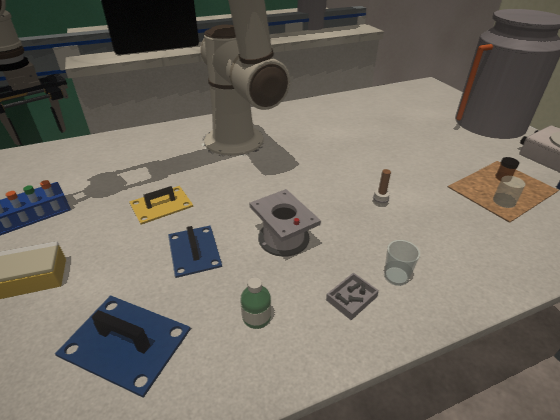

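View pics/side0.png

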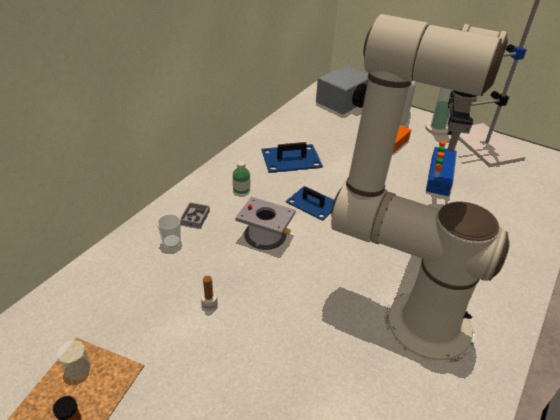

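Scene view: the plate candidates are small blue (195,250), large blue (124,342) and yellow (162,203), so I choose the small blue one. The mallet is at (383,187), with the cork-board jars at (508,180) as the look-alikes. The flange with its red pin is at (285,212), pin at (296,221). In the side view: mallet (208,292), flange (266,214), plate (313,200).

```bash
python3 - <<'E'
from h import *
a=cv2.imread('pics/scene0.png');b=cv2.imread('pics/side0.png')
def crop(im,x,y,w=100,h=75): return cv2.resize(im[y:y+h,x:x+w],(400,300),interpolation=cv2.INTER_CUBIC)
M=np.vstack([np.hstack([crop(a,235,180),crop(a,145,215)]),np.hstack([crop(b,220,190),crop(b,260,170)])]);cv2.imwrite('pics/crop1.png',M)
for n,im,box in(('scene0',a,(360,160,400,210)),('side0',b,(190,265,225,315))):
    x0,y0,x1,y1=box;c=im[y0:y1,x0:x1].astype(int)
    m=((c[:,:,2]-c[:,:,0]>45)&(c[:,:,2]<190)).astype(np.uint8)
    k,l,st,ce=cv2.connectedComponentsWithStats(m);i=1+np.argmax(st[1:,4]);ys,xs=np.where(l==i)
    top=xs[ys<=ys.min()+3].mean()+x0; print(n,'brown',st[i],'top',top,ys.min()+y0,'bot',xs[ys>=ys.max()-3].mean()+x0,ys.max()+y0,'cen',ce[i]+[x0,y0])
    hsv=cv2.cvtColor(im,cv2.COLOR_BGR2HSV); m=cv2.inRange(hsv,(0,120,70),(8,255,255))|cv2.inRange(hsv,(172,120,70),(180,255,255))
    k,l,st,ce=cv2.connectedComponentsWithStats(m)
    print('red',[(ce[i].round(1).tolist(),int(st[i,4])) for i in range(1,k) if st[i,4]>8])
E
```

```text
scene0 brown [23  9  8  5 32] top 386.22222222222223 169 bot 386.4642857142857 173 cen [386.34375 171.09375]
red [([296.1, 221.0], 30)]
side0 brown [ 13  10   9  24 139] top 207.0689655172414 275 bot 207.66666666666666 298 cen [207.15827338 285.17266187]
red [([249.5, 206.6], 19)]
```

View pics/crop1.png

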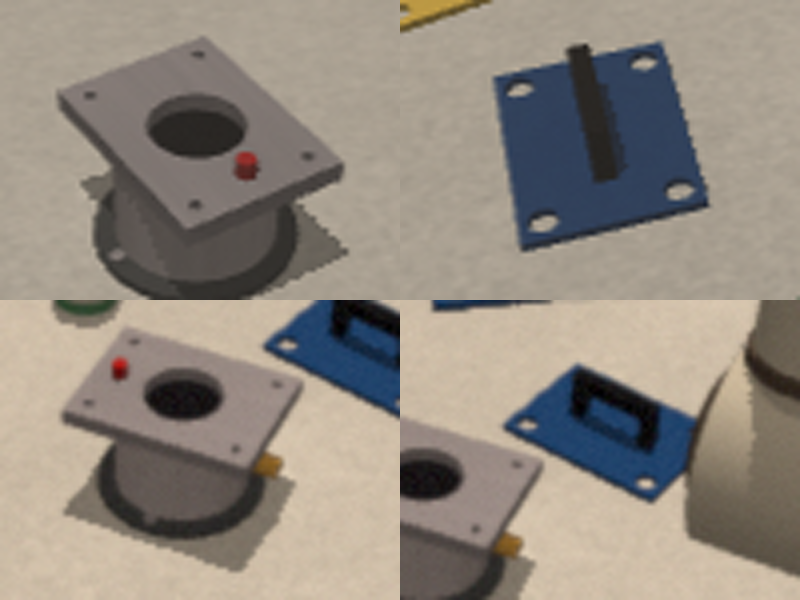

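The crop confirms the small blue plate: four holes, a bridge handle at scene (193,243), and its long side along the bar. The flange holes and the pin are visible in both views. Triangulating these next.

```bash
python3 - <<'E'
from h import *
k=.375
P=lambda ox,oy,u,v:(ox+u/4-k,oy+v/4-k)
sc=[P(235,180,*q) for q in((308,156),(195,205),(90,95),(198,54))]
sd=[P(220,190,*q) for q in((88,103),(134,42),(278,84),(236,149))]
F=[]
for a,b in zip(sc,sd):
    X,e=tri(('scene0',*a),('side0',*b));F.append(X);print('thr',X.round(4),e)
F=np.array(F);c=F.mean(0);d=(F[0]+F[1]-F[2]-F[3]);print('flange',c.round(4),'yaw',np.degrees(np.arctan2(d[1],d[0])), [np.linalg.norm(F[i]-F[(i+1)%4]).round(4) for i in range(4)])
print('pin',tri(('scene0',*P(235,180,246,158)),('side0',*P(220,190,120,363-300))))
h=[onz('scene0',*P(145,215,u-400,v),0.006) for u,v in((520,90),(645,62),(680,190),(543,222))]
h=np.array(h);print('plate holes',h.round(4),h.mean(0), [np.linalg.norm(h[i]-h[(i+1)%4]).round(4) for i in range(4)])
print('side holes',[onz('side0',*P(260,170,u-400,v-300),0.006).round(4) for u,v in((527,424),(647,484))])
print('mallet top', tri(('scene0',386.3,170.5),('side0',207.1,277.5)))
print('handle z.102 side',onz('side0',207.1,277.5,.108))
s=ctrl.sense();print(s['t'])
E
```

```text
thr [0.5984 0.0144 0.089 ] [np.float64(0.0), np.float64(0.0)]
thr [ 0.6119 -0.0645  0.0887] [np.float64(0.2), np.float64(0.2)]
thr [ 0.4935 -0.0854  0.0892] [np.float64(0.6), np.float64(0.6)]
thr [ 0.4799 -0.0061  0.089 ] [np.float64(0.2), np.float64(0.2)]
flange [ 0.5459 -0.0354  0.089 ] yaw 9.919132326144476 [np.float64(0.0801), np.float64(0.1203), np.float64(0.0804), np.float64(0.1202)]
pin (array([ 0.59796278, -0.02625959,  0.10042463]), [np.float64(0.1), np.float64(0.1)])
plate holes [[ 0.4443 -0.2938  0.006 ]
 [ 0.4487 -0.2136  0.006 ]
 [ 0.5677 -0.2223  0.006 ]
 [ 0.5618 -0.3025  0.006 ]] [ 0.50561164 -0.25805529  0.006     ] [np.float64(0.0804), np.float64(0.1193), np.float64(0.0804), np.float64(0.1178)]
side holes [array([ 0.5625, -0.2194,  0.006 ]), array([ 0.4418, -0.2102,  0.006 ])]
mallet top (array([0.51515294, 0.27945295, 0.10857766]), [np.float64(0.3), np.float64(0.3)])
handle z.102 side [0.51534219 0.27887438 0.108     ]
0.1
```

```bash
python3 -m handwheel '[{"offset":[0,0,-1],"twist":6.03,"grip":0},{"offset":[0,0,-1],"twist":6.03,"grip":0},{"offset":[0,0,-1],"twist":6.03,"grip":0},{"offset":[3.6,-3.2,-0.4],"twist":0,"grip":0},{"offset":[3.6,-3.2,-0.4],"twist":0,"grip":0},{"offset":[3.6,-3.2,-0.4],"twist":0,"grip":0},{"offset":[3.6,-3.2,-0.4],"twist":0,"grip":0},{"offset":[3.6,-3.2,-0.4],"twist":0,"grip":0},{"offset":[3.6,-3.2,-0.4],"twist":0,"grip":0},{"offset":[3.6,-3.2,-0.4],"twist":0,"grip":0},{"offset":[3.6,-3.2,-0.4],"twist":0,"grip":0},{"offset":[3.6,-3.2,-0.4],"twist":0,"grip":0},{"offset":[0,0,0],"twist":0,"grip":0},{"offset":[0,0,0],"twist":0,"grip":0}]'
python3 - <<'E'
from h import *
snap('wrist','w1'); s=ctrl.sense(); print(s['t'],s['tcp_pos'],s['orientation'],s['contact_force'])
E
python3 -m handwheel '[{"offset":[1,-4.4,0],"twist":0,"grip":0},{"offset":[1,-4.4,0],"twist":0,"grip":0},{"offset":[1,-4.4,0],"twist":0,"grip":0},{"offset":[1,-4.4,0],"twist":0,"grip":0},{"offset":[0,-4.4,0],"twist":0,"grip":0},{"offset":[0,0,0],"twist":0,"grip":0},{"offset":[0,0,0],"twist":0,"grip":0}]'
python3 - <<'E'
from h import *
snap('wrist','w2'); s=ctrl.sense(); print(s['t'],s['tcp_pos'],s['orientation'],s['contact_force'])
a=cv2.imread('pics/w1.png');b=cv2.imread('pics/w2.png')
cv2.imwrite('pics/w12.png',np.vstack([a[:, :],b])[:, :] if 0 else cv2.resize(np.hstack([a,b]),(800,300),interpolation=cv2.INTER_AREA))
E
```

```text
t: 1.5
tcp_pos: [0.5027, -0.2578, 0.2941]
orientation: [-3.141, -0.004, 0.002]
contact_force: [-0.3, -0.2, -0.2]
opening: 1.001
gripper_force: 0.0
1.55 [ 0.50209045 -0.25863234  0.29402849] [-3.14135153e+00 -6.55764089e-04  1.87930718e-03] [-0.55606067  0.53519637 -0.29006619]
t: 2.25
tcp_pos: [0.542, -0.0394, 0.2944]
orientation: [3.141, -0.0, -0.001]
contact_force: [-0.4, -0.6, 1.1]
opening: 0.999
gripper_force: 0.0
2.3 [ 0.54212005 -0.0401896   0.29439473] [ 3.14089731e+00 -2.65609831e-03 -7.01128258e-04] [ 0.03606555 -0.16805415  0.40364364]
```

View pics/w12.png

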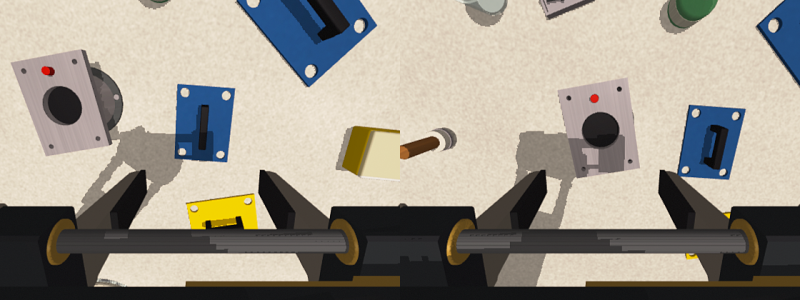

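The wrist views are clear. In w1 the plate is at about (287,172) full-res and the flange at (90,143). In w2 the flange is at (277,179) with its red pin at (272,138), and the plate is at the right. I'll extract the holes by masks next.

```bash
cat >> h.py <<'E'
def blobs(m,lo,hi,box):
    x0,y0,x1,y1=box; k,l,st,ce=cv2.connectedComponentsWithStats(m[y0:y1,x0:x1].astype(np.uint8))
    return [(ce[i]+[x0,y0],int(st[i,4])) for i in range(1,k) if lo<=st[i,4]<=hi]
def red(im):
    hsv=cv2.cvtColor(im,cv2.COLOR_BGR2HSV); return cv2.inRange(hsv,(0,150,70),(8,255,255))|cv2.inRange(hsv,(172,150,70),(180,255,255))
def blueholes(im,box):
    x0,y0,x1,y1=box; hsv=cv2.cvtColor(im[y0:y1,x0:x1],cv2.COLOR_BGR2HSV)
    m=cv2.inRange(hsv,(95,100,30),(125,255,255)); cs,h=cv2.findContours(m,cv2.RETR_CCOMP,cv2.CHAIN_APPROX_NONE); out=[]
    for c,hh in zip(cs,h[0]):
        if hh[3]>=0 and 15<len(c)<80:
            mm=np.zeros_like(m);cv2.drawContours(mm,[c],-1,1,-1);cv2.drawContours(mm,[c],-1,0,1);M=cv2.moments(mm,True)
            if M['m00']>0: out.append((np.array([M['m10']/M['m00']+x0,M['m01']/M['m00']+y0]),int(M['m00'])))
    return out
E
python3 - <<'E'
from h import *
for n,fb,pb in(('w1',(15,65,165,225),(235,105,340,235)),('w2',(215,105,340,255),(385,135,490,260))):
    im=cv2.imread(f'pics/{n}.png'); g=im.max(2)
    print(n,'dark',[(c.round(1).tolist(),a) for c,a in blobs(g<75,12,120,fb)])
    print(' red',[(c.round(1).tolist(),a) for c,a in blobs(red(im),20,500,fb)])
    for c,a in blueholes(im,pb): print(' hole',c.round(1),a,onz(n,*c,.003).round(4))
E
```

```text
w1 dark [([103.5, 85.0], 17), ([60.4, 141.6], 14)]
 red [([66.5, 98.8], 179)]
 hole [308.2 216.1] 111 [ 0.4391 -0.2952  0.003 ]
 hole [254.4 212.3] 115 [ 0.4448 -0.2154  0.003 ]
 hole [316.3 133.3] 145 [ 0.559  -0.3037  0.003 ]
 hole [258.6 129. ] 146 [ 0.5646 -0.2239  0.003 ]
w2 dark [([306.4, 124.5], 31), ([235.8, 136.8], 26), ([321.9, 224.9], 14), ([256.6, 235.9], 21)]
 red [([272.0, 137.5], 106)]
 hole [451.3 240.8] 88 [ 0.4388 -0.2954  0.003 ]
 hole [399.2 237.3] 95 [ 0.4445 -0.2156  0.003 ]
 hole [469.5 161.8] 113 [ 0.5587 -0.3041  0.003 ]
 hole [413.6 157.8] 124 [ 0.5644 -0.2242  0.003 ]
```

```bash
python3 - <<'E'
from h import *
q=[(306.4,124.5),(235.8,136.8),(256.6,235.9),(321.9,224.9)]
for z in(.088,.09):
    F=np.array([onz('w2',*p,z) for p in q]);d=F[0]+F[1]-F[2]-F[3]
    print(z,F.round(4).tolist(),F.mean(0).round(4),np.degrees(np.arctan2(d[1],d[0])).round(2),[np.linalg.norm(F[i]-F[(i+1)%4]).round(4) for i in range(4)])
print('w1/w2 threads',tri(('w1',103.5,85),('w2',306.4,124.5)))
print('pin',onz('w2',272,137.5,.1),tri(('w1',66.5,98.8),('w2',272,137.5)))
print('beaker',onz('scene0',400,275,0),'dish',onz('scene0',352,297,0),'bottle',onz('scene0',256,318,0))
E
```

```text
0.088 [[0.6116, -0.0658, 0.088], [0.5982, 0.0134, 0.088], [0.4794, -0.0073, 0.088], [0.4936, -0.0869, 0.088]] [ 0.5457 -0.0367  0.088 ] 9.99 [np.float64(0.0803), np.float64(0.1206), np.float64(0.0809), np.float64(0.1199)]
0.09 [[0.6116, -0.0657, 0.09], [0.5983, 0.0131, 0.09], [0.4801, -0.0075, 0.09], [0.4942, -0.0867, 0.09]] [ 0.5461 -0.0367  0.09  ] 9.99 [np.float64(0.0799), np.float64(0.12), np.float64(0.0805), np.float64(0.1192)]
w1/w2 threads (array([ 0.61216934, -0.06571239,  0.09112733]), [np.float64(0.5), np.float64(0.5)])
pin [ 0.59812151 -0.02779588  0.1       ] (array([ 0.59813476, -0.02773398,  0.0974053 ]), [np.float64(0.2), np.float64(0.2)])
beaker [0.76603832 0.16541768 0.        ] dish [7.78115275e-01 2.93535349e-02 1.11022302e-16] bottle [ 7.48425179e-01 -1.83476874e-01 -1.11022302e-16]
```

```bash
python3 -m handwheel '[{"offset":[-0.4,-4.5,0.6],"twist":0,"grip":0},{"offset":[-0.4,-4.5,0.6],"twist":0,"grip":0},{"offset":[-0.4,-4.5,0.6],"twist":0,"grip":0},{"offset":[-0.4,-4.5,0.6],"twist":0,"grip":0},{"offset":[-0.4,-4.5,0.6],"twist":0,"grip":0},{"offset":[-0.4,-4.5,1],"twist":0,"grip":0},{"offset":[-0.4,-4.6,1],"twist":0,"grip":0},{"offset":[0,0,0],"twist":0,"grip":0},{"offset":[0,0,0],"twist":0,"grip":0}]'
python3 - <<'E'
from h import *
snap('wrist','w3'); s=ctrl.sense(); print(s['t'],s['tcp_pos'],s['orientation'])
im=cv2.imread('pics/w3.png').astype(int)
P=proj('w3',[.515,.2793,.108]);print(P,proj('w3',[.515,.2793,.05]))
m=(im[:,:,2]-im[:,:,0]>50)&(im[:,:,2]<170)
for c,a in blobs(m,100,20000,(100,0,460,280)):print(c,a)
E
```

```text
t: 3.2
tcp_pos: [0.515, 0.2762, 0.2439]
orientation: [3.14, -0.001, -0.001]
contact_force: [-0.3, -0.2, 0.5]
opening: 0.999
gripper_force: 0.0
3.25 [0.51540657 0.27560214 0.24446615] [ 3.14072882e+00 -3.24566148e-03 -6.30659042e-05]
(np.float64(279.33168764481866), np.float64(200.83097974230603)) (np.float64(279.9305922628673), np.float64(187.98522145274302))
[280.74693878 198.41632653] 490
```

View pics/w3.png

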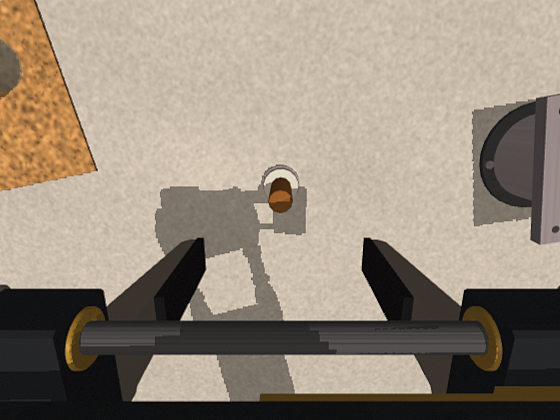

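The mallet top is at (281,201), within 2 mm of the prediction. I'll descend, grip and lift.

```bash
python3 -m handwheel '[{"offset":[0,-0.2,4],"twist":0,"grip":0},{"offset":[0,0,4],"twist":0,"grip":0},{"offset":[0,0,4],"twist":0,"grip":0},{"offset":[0,0,2.5],"twist":0,"grip":0},{"offset":[0,0,1.6],"twist":0,"grip":0},{"offset":[0,0,0],"twist":0,"grip":0.4},{"offset":[0,0,0],"twist":0,"grip":1},{"offset":[0,0,0],"twist":0,"grip":1},{"offset":[0,0,0],"twist":0,"grip":1},{"offset":[0,0,0],"twist":0,"grip":1},{"offset":[0,0,0],"twist":0,"grip":1},{"offset":[0,0,0],"twist":0,"grip":1},{"offset":[0,0,0],"twist":0,"grip":1},{"offset":[0,0,0],"twist":0,"grip":1}]'
```

```text
t: 4.65
tcp_pos: [0.5145, 0.2795, 0.0836]
orientation: [3.141, 0.0, -0.0]
contact_force: [0.5, -0.5, 0.2]
opening: 0.256
gripper_force: 30.0
```

```bash
python3 -m handwheel '[{"offset":[0,0,-1.5],"twist":0,"grip":1},{"offset":[0,0,-3.5],"twist":0,"grip":1},{"offset":[0,0,-4],"twist":0,"grip":1},{"offset":[0,0,-4],"twist":0,"grip":1},{"offset":[0,0,-2],"twist":0,"grip":1},{"offset":[0.4,1.5,-1],"twist":0,"grip":1},{"offset":[0.8,3,0],"twist":0,"grip":1},{"offset":[1.05,4,0],"twist":0,"grip":1},{"offset":[1.05,4,0],"twist":0,"grip":1},{"offset":[1.05,4,0],"twist":0,"grip":1},{"offset":[1.05,4,0],"twist":0,"grip":1},{"offset":[1.05,4,0],"twist":0,"grip":1},{"offset":[1,3.15,0],"twist":0,"grip":1},{"offset":[0.6,2,0],"twist":0,"grip":1},{"offset":[0.3,1,0],"twist":0,"grip":1},{"offset":[0,0,0],"twist":0,"grip":1},{"offset":[0,0,0],"twist":0,"grip":1},{"offset":[0,0,0],"twist":0,"grip":1}]'
python3 - <<'E'
from h import *
s=ctrl.sense();print(s['t'],s['tcp_pos'],s['gripper_force'])
for n in('scene','side'): snap(n,n+'1')
a=cv2.imread('pics/scene1.png')[130:265,220:400];b=cv2.imread('pics/side1.png')[115:250,160:340]
cv2.imwrite('pics/c2.png',cv2.resize(np.hstack([a,b]),(800,300),interpolation=cv2.INTER_CUBIC))
E
```

```text
t: 6.45
tcp_pos: [0.5976, -0.0259, 0.2434]
orientation: [-3.141, -0.002, 0.001]
contact_force: [-0.0, 0.6, -3.5]
opening: 0.255
gripper_force: 30.0
6.45 [ 0.59760361 -0.02587673  0.24341488] 29.998874366283417
```

View pics/c2.png

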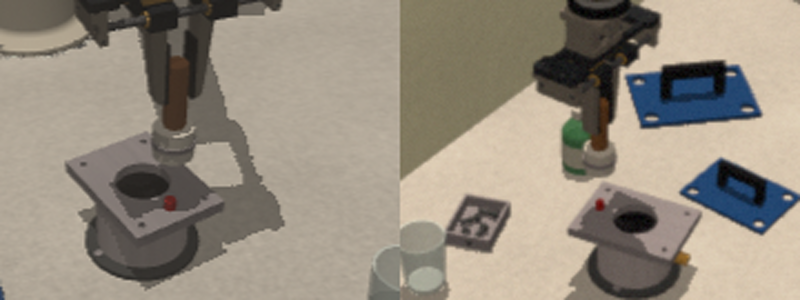

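The mallet is held upright, directly over the pin in both views. Now I'll drive it down.

```bash
python3 -m handwheel '[{"offset":[0,0.1,2],"twist":0,"grip":1},{"offset":[0,0,2],"twist":0,"grip":1},{"offset":[0,0,1],"twist":0,"grip":1},{"offset":[0,0,0.5],"twist":0,"grip":1},{"offset":[0,0,0.4],"twist":0,"grip":1},{"offset":[0,0,0.3],"twist":0,"grip":1},{"offset":[0,0,0.3],"twist":0,"grip":1},{"offset":[0,0,0],"twist":0,"grip":1}]'
python3 -m handwheel '[{"offset":[0,0,0.15],"twist":0,"grip":1},{"offset":[0,0,0],"twist":0,"grip":1}]'
```

```text
t: 7.35
tcp_pos: [0.5986, -0.0279, 0.1802]
orientation: [-3.142, -0.0, -0.002]
contact_force: [-2.5, 2.7, 3.2]
opening: 0.252
gripper_force: 30.0
t: 7.55
tcp_pos: [0.5986, -0.0279, 0.1786]
orientation: [-3.142, -0.0, -0.003]
contact_force: [-2.0, 2.2, 5.3]
opening: 0.252
gripper_force: 30.0
```

```bash
python3 -m handwheel '[{"offset":[0,0,0.15],"twist":0,"grip":1},{"offset":[0,0,0.1],"twist":0,"grip":1},{"offset":[0,0,0],"twist":0,"grip":1}]'
python3 -m handwheel '[{"offset":[0,0,0.1],"twist":0,"grip":1},{"offset":[0,0,0.1],"twist":0,"grip":1},{"offset":[0,0,0],"twist":0,"grip":1}]'
```

```text
t: 7.85
tcp_pos: [0.5987, -0.0279, 0.1764]
orientation: [3.142, 0.0, 0.003]
contact_force: [-3.1, 1.8, 7.3]
opening: 0.258
gripper_force: 30.0
t: 8.15
tcp_pos: [0.5995, -0.028, 0.1763]
orientation: [3.141, 0.0, 0.006]
contact_force: [-4.2, 2.0, 13.8]
opening: 0.253
gripper_force: 30.0
```

```bash
python3 -m handwheel '[{"offset":[0,0,0.15],"twist":0,"grip":1},{"offset":[0,0,0],"twist":0,"grip":1},{"offset":[0,0,0],"twist":0,"grip":1}]'
python3 -m handwheel '[{"offset":[0,0,-1],"twist":0,"grip":1},{"offset":[0,0,-2],"twist":0,"grip":1},{"offset":[0,0,-3],"twist":0,"grip":1},{"offset":[0,0,-1],"twist":0,"grip":1},{"offset":[0,0,0],"twist":0,"grip":1},{"offset":[0,0,0],"twist":0,"grip":1}]'
python3 - <<'E'
from h import *
s=ctrl.sense();print(s['t'],s['tcp_pos'])
for n in('scene','side'): snap(n,n+'2')
a=cv2.imread('pics/scene2.png')[130:265,220:400];b=cv2.imread('pics/side2.png')[115:250,160:340]
cv2.imwrite('pics/c3.png',cv2.resize(np.hstack([a,b]),(800,300),interpolation=cv2.INTER_CUBIC))
for n,box in(('scene2',(270,190,330,240)),('side2',(230,185,280,230))):
    print([(c.round(1).tolist(),a) for c,a in blobs(red(cv2.imread(f'pics/{n}.png')),5,200,box)])
c=[.598,-.0275]
for n in('scene2','side2'): print([proj(n,c+[z]) for z in(.105,.093)])
E
```

```text
t: 8.45
tcp_pos: [0.6004, -0.0282, 0.1761]
orientation: [3.141, 0.0, 0.011]
contact_force: [-4.2, 2.0, 17.4]
opening: 0.255
gripper_force: 30.0
t: 9.05
tcp_pos: [0.5975, -0.028, 0.2397]
orientation: [-3.141, 0.0, 0.003]
contact_force: [-0.2, 0.2, -1.9]
opening: 0.257
gripper_force: 30.0
9.05 [ 0.59752085 -0.02802058  0.23969584]
[([296.5, 222.5], 12)]
[([249.5, 208.0], 8)]
[(np.float64(295.6815163128101), np.float64(217.7530101748257)), (np.float64(295.5305803457733), np.float64(221.67777371965056))]
[(np.float64(249.8301958738271), np.float64(204.00563490780831)), (np.float64(249.84046949249304), np.float64(207.03051686842113))]
```

View pics/c3.png

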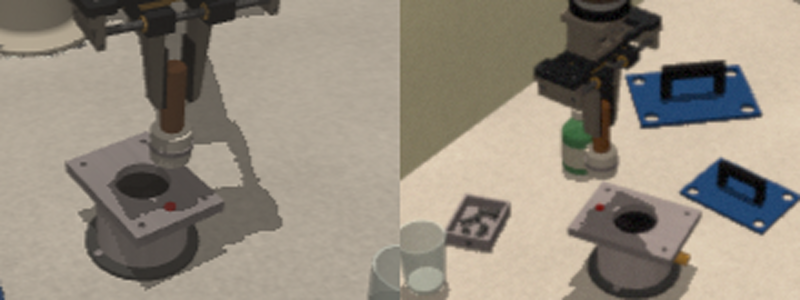

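The pin is home: the red blobs are at the predicted 0.093 m height in both views. I'll carry the mallet back to its old spot and lower it until it touches.

```bash
python3 -m handwheel '[{"offset":[-0.3,-1,-0.3],"twist":0,"grip":1},{"offset":[-0.7,-2.5,0],"twist":0,"grip":1},{"offset":[-1.1,-4,0],"twist":0,"grip":1},{"offset":[-1.1,-4,0],"twist":0,"grip":1},{"offset":[-1.1,-4,0],"twist":0,"grip":1},{"offset":[-1.1,-4,0],"twist":0,"grip":1},{"offset":[-1.1,-4,0],"twist":0,"grip":1},{"offset":[-1,-4,0],"twist":0,"grip":1},{"offset":[-0.6,-2.2,0],"twist":0,"grip":1},{"offset":[-0.2,-1,0],"twist":0,"grip":1},{"offset":[0,0,2],"twist":0,"grip":1},{"offset":[0,0,4],"twist":0,"grip":1},{"offset":[0,0,4],"twist":0,"grip":1},{"offset":[0,0,3],"twist":0,"grip":1},{"offset":[0,0,1.5],"twist":0,"grip":1},{"offset":[0,0,0.5],"twist":0,"grip":1},{"offset":[0,0,0],"twist":0,"grip":1},{"offset":[0,0,0],"twist":0,"grip":1}]'
```

```text
t: 10.95
tcp_pos: [0.5165, 0.2793, 0.0961]
orientation: [-3.141, 0.0, -0.005]
contact_force: [-0.2, -0.4, -1.9]
opening: 0.253
gripper_force: 30.0
```

```bash
python3 -m handwheel '[{"offset":[0,0,0.5],"twist":0,"grip":1},{"offset":[0,0,0.4],"twist":0,"grip":1},{"offset":[0,0,0.2],"twist":0,"grip":1},{"offset":[0,0,0],"twist":0,"grip":1},{"offset":[0,0,0],"twist":0,"grip":1}]'
```

```text
t: 11.45
tcp_pos: [0.5153, 0.2791, 0.0836]
orientation: [-3.141, -0.0, -0.001]
contact_force: [-0.3, -0.0, 1.6]
opening: 0.256
gripper_force: 30.0
```

```bash
python3 -m handwheel '[{"offset":[0,0,0.2],"twist":0,"grip":1},{"offset":[0,0,0],"twist":0,"grip":1},{"offset":[0,0,0],"twist":0,"grip":1}]'
```

```text
t: 11.75
tcp_pos: [0.5158, 0.2792, 0.0836]
orientation: [-3.141, -0.0, -0.002]
contact_force: [-4.9, -1.5, 12.9]
opening: 0.256
gripper_force: 30.0
```

```bash
python3 -m handwheel '[{"offset":[0,0,-0.15],"twist":0,"grip":1},{"offset":[0,0,0],"twist":0,"grip":0.7},{"offset":[0,0,0],"twist":0,"grip":0.5},{"offset":[0,0,0],"twist":0,"grip":0},{"offset":[0,0,0],"twist":0,"grip":0},{"offset":[0,0,0],"twist":0,"grip":0},{"offset":[0,0,0],"twist":0,"grip":0},{"offset":[0,0,0],"twist":0,"grip":0},{"offset":[0,0,-1],"twist":0,"grip":0},{"offset":[0,0,-3],"twist":0,"grip":0},{"offset":[0,0,-4],"twist":0,"grip":0},{"offset":[0,0,-4],"twist":0,"grip":0},{"offset":[0,0,-4],"twist":0,"grip":0},{"offset":[0,0,-3],"twist":0,"grip":0},{"offset":[0,0,0],"twist":0,"grip":0}]'
python3 - <<'E'
from h import *
s=ctrl.sense();print(s['tcp_pos'])
a=snap('scene','scene3')[:,:,::-1];b=snap('side','side3')[:,:,::-1];w=snap('wrist','w4')[:,:,::-1]
M=np.hstack([cv2.resize(a[150:225,340:440],(400,300)),cv2.resize(b[255:330,160:260],(400,300))]);M=np.vstack([M,cv2.resize(w[:210],(800,300))]);cv2.imwrite('pics/c4.png',M)
E
```

```text
t: 13.25
tcp_pos: [0.5176, 0.2798, 0.2794]
orientation: [-3.138, -0.0, -0.017]
contact_force: [0.1, -0.2, 0.7]
opening: 0.996
gripper_force: 0.0
[0.51758584 0.27979636 0.27944796]
```

View pics/c4.png

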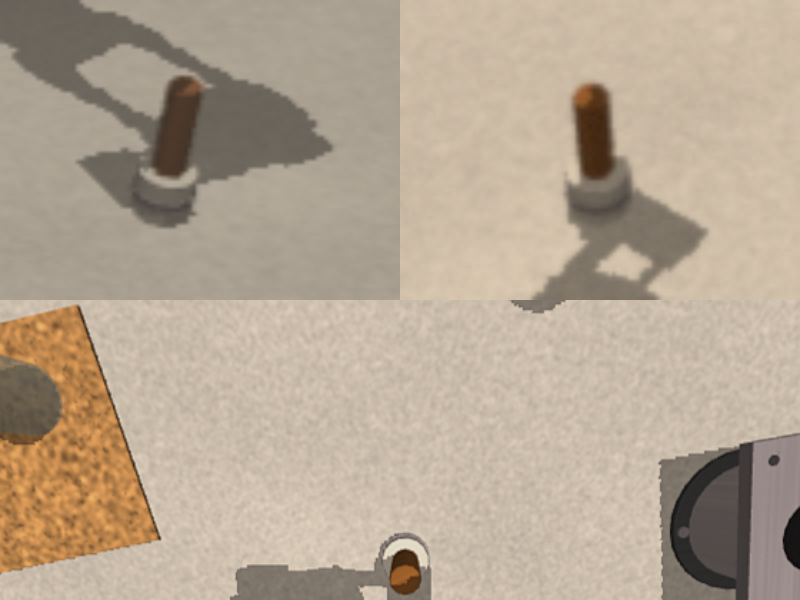

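The mallet stands upright and released at wrist (285,200)·. Now back over the plate, turning to its yaw of -4°.

```bash
python3 -m handwheel '[{"offset":[-0.1,2.5,0],"twist":0,"grip":0},{"offset":[-0.1,4.7,0],"twist":0,"grip":0},{"offset":[-0.1,4.7,0],"twist":0,"grip":0},{"offset":[-0.1,4.7,0],"twist":0,"grip":0},{"offset":[-0.1,4.7,0],"twist":0,"grip":0},{"offset":[-0.1,4.7,0],"twist":0,"grip":0},{"offset":[-0.1,4.7,0],"twist":0,"grip":0},{"offset":[-0.1,4.7,0],"twist":0,"grip":0},{"offset":[-0.1,4.7,0],"twist":0,"grip":0},{"offset":[-0.1,4.7,0],"twist":0,"grip":0},{"offset":[-0.1,4.7,0],"twist":0,"grip":0},{"offset":[-0.1,4.4,0],"twist":0,"grip":0},{"offset":[-0.1,0,2],"twist":0,"grip":0},{"offset":[-0.1,0,3],"twist":4.06,"grip":0},{"offset":[0,0,0],"twist":0,"grip":0},{"offset":[0,0,0],"twist":0,"grip":0},{"offset":[0,0,0],"twist":0,"grip":0}]'
python3 - <<'E'
from h import *
snap('wrist','w5'); s=ctrl.sense(); print(s['t'],s['tcp_pos'],s['orientation'])
R=Rn.from_rotvec(s['orientation']).as_matrix(); print('psi',np.degrees(np.arctan2(R[1,0],R[0,0])))
im=cv2.imread('pics/w5.png'); H=[]
for c,a in blueholes(im,(180,60,400,320)):
    X=onz('w5',*c,.003);H.append(X);print(c.round(1),a,X.round(4))
H=np.array(H);print(H.mean(0)); print('handle tool', R.T@(H.mean(0)-s['tcp_pos'])*100)
# handle: dark blob inside
g=im.max(2)
for c,a in blobs(g<60,300,6000,(200,80,380,300)): print('dark',c,a)
print(proj('w5',[*H.mean(0)[:2],.048]))
cv2.imwrite('pics/w5c.png',cv2.resize(im[60:300,140:420],(560,480)))
E
```

```text
t: 15.1
tcp_pos: [0.5015, -0.26, 0.2237]
orientation: [3.139, -0.109, 0.002]
contact_force: [-0.4, -0.0, -0.6]
opening: 1.001
gripper_force: 0.0
15.15 [ 0.50172331 -0.260192    0.22406152] [ 3.13836664e+00 -1.08968154e-01  2.74977221e-03]
psi -3.9771041098341717
[314.1 230.1] 146 [ 0.439  -0.2955  0.003 ]
[250.9 230. ] 151 [ 0.4447 -0.2156  0.003 ]
[316.9 132.7] 200 [ 0.5591 -0.3039  0.003 ]
[248.2 132.7] 199 [ 0.5646 -0.224   0.003 ]
[ 0.50185787 -0.25973228  0.003     ]
handle tool [-0.02947915 -0.07491448 22.10605762]
dark [282.6663113  188.84328358] 938
dark [371.5225  264.89625] 800
(np.float64(282.434964583932), np.float64(191.62632506364386))
```

View pics/w5c.png

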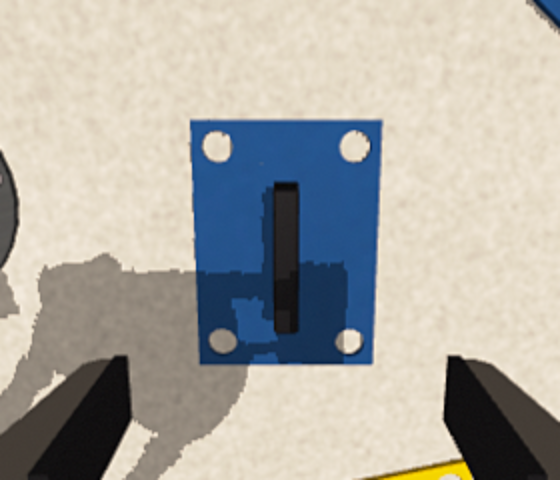

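The view shows the small blue plate with its handle bar centred between the fingers. The holes give the centre (0.5019,-0.2597) and yaw -4°. I'll check the bar height from two views, then descend.

```bash
python3 - <<'E'
from h import *
print(tri(('scene0',145+191/4-.375,215+114/4-.375),('side0',260+217/4-.375,170+93/4-.375)))
E
python3 -m handwheel '[{"offset":[0,-0.07,4],"twist":0,"grip":0},{"offset":[0,0,4.5],"twist":0,"grip":0},{"offset":[0,0,4],"twist":0,"grip":0},{"offset":[0,0,3],"twist":0,"grip":0},{"offset":[0,0,2],"twist":0,"grip":0},{"offset":[0,0,1],"twist":0,"grip":0},{"offset":[0,0,0.3],"twist":0,"grip":0},{"offset":[0,0,0],"twist":0,"grip":0},{"offset":[0,0,0],"twist":0,"grip":0}]'
```

```text
(array([ 0.50726025, -0.26277709,  0.0330855 ]), [np.float64(5.0), np.float64(5.0)])
t: 16.05
tcp_pos: [0.5022, -0.2602, 0.0363]
orientation: [3.138, -0.111, 0.004]
contact_force: [0.6, -0.6, 0.1]
opening: 1.002
gripper_force: 0.0
```

```bash
python3 -m handwheel '[{"offset":[0,0,0],"twist":0,"grip":0.5},{"offset":[0,0,0],"twist":0,"grip":0.7},{"offset":[0,0,0],"twist":0,"grip":1},{"offset":[0,0,0],"twist":0,"grip":1},{"offset":[0,0,0],"twist":0,"grip":1},{"offset":[0,0,0],"twist":0,"grip":1},{"offset":[0,0,0],"twist":0,"grip":1},{"offset":[0,0,0],"twist":0,"grip":1},{"offset":[0,0,0],"twist":0,"grip":1}]'
python3 -m handwheel '[{"offset":[0,0,-0.5],"twist":0,"grip":1},{"offset":[0,0,-1.5],"twist":0,"grip":1},{"offset":[0,0,-3],"twist":0,"grip":1},{"offset":[0,0,-4],"twist":0,"grip":1},{"offset":[0,0,-4],"twist":0,"grip":1},{"offset":[0,0,-2.5],"twist":0,"grip":1},{"offset":[0,0,-0.5],"twist":0,"grip":1},{"offset":[0,0,0],"twist":0,"grip":1},{"offset":[0,0,0],"twist":0,"grip":1}]'
python3 - <<'E'
from h import *
snap('wrist','w6'); s=ctrl.sense(); print(s['t'],s['tcp_pos'],s['orientation'],s['wrist_torque'])
R=Rn.from_rotvec(s['orientation']).as_matrix(); print('psi',np.degrees(np.arctan2(R[1,0],R[0,0])))
im=cv2.imread('pics/w6.png')
for c,a in blueholes(im,(120,20,440,330)): print(c,a,(R.T@(onz('w6',*c,s['tcp_pos'][2]-.0363+.003)-s['tcp_pos'])*1e3).round(1))
cv2.imwrite('pics/w6c.png',im)
E
```

```text
t: 16.95
tcp_pos: [0.5011, -0.2593, 0.0346]
orientation: [-3.14, 0.111, 0.0]
contact_force: [0.4, 0.3, 0.8]
opening: 0.237
gripper_force: 0.0
t: 17.85
tcp_pos: [0.4999, -0.2584, 0.1924]
orientation: [-3.137, 0.111, 0.005]
contact_force: [0.3, 0.2, -5.0]
opening: 0.149
gripper_force: 30.0
17.9 [ 0.49983111 -0.25831942  0.19206724] [-3.13674346  0.11120165  0.00581407] [0.02624993 0.04440997 0.00211835]
psi -4.060421250794765
```

View pics/w6c.png

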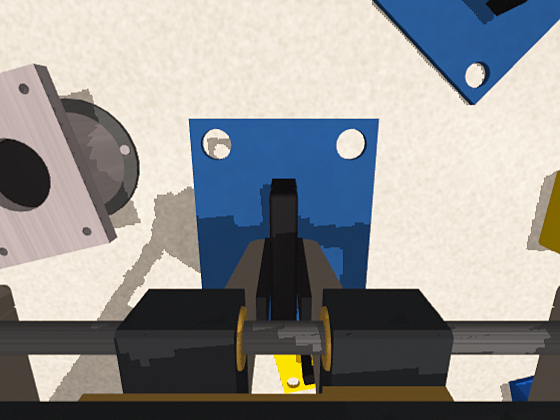

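The plate is gripped and level-looking, with its near holes at (217,144) and (350,144). I'll measure how it sits in the gripper.

```bash
sed -i 's/15<len(c)<80/15<len(c)<200/' h.py; python3 - <<'E'
from h import *
s=ctrl.sense();R=Rn.from_rotvec(s['orientation']).as_matrix();t=s['tcp_pos']
im=cv2.imread('pics/w6.png'); hs=[c for c,a in blueholes(im,(180,110,390,180)) if a>100 and c[1]<165];print(hs)
for z in(.150,.155,.160,.165):
    a,b=[onz('w6',*c,z) for c in hs[:2]];print(z,np.linalg.norm(a-b).round(4),[(R.T@(q-t)*1e3).round(1) for q in(a,b)])
E
```

```text
[array([350.01280228, 143.70697013]), array([216.38561151, 143.59136691])]
0.15 0.0829 [array([61.1, 42.1, 41.7]), array([ 61.2, -40.8,  41.9])]
0.155 0.0808 [array([61.5, 41.1, 36.7]), array([ 61.6, -39.8,  36.9])]
0.16 0.0787 [array([61.9, 40. , 31.7]), array([ 61.9, -38.7,  31.9])]
0.165 0.0767 [array([62.2, 39. , 26.7]), array([ 62.3, -37.7,  26.9])]
```

```bash
python3 -m handwheel '[{"offset":[0,0,-1],"twist":0,"grip":1},{"offset":[0.2,-1.5,-1],"twist":0,"grip":1},{"offset":[0.4,-3.2,0],"twist":0,"grip":1},{"offset":[0.5,-4,0],"twist":0,"grip":1},{"offset":[0.5,-4,0],"twist":0,"grip":1},{"offset":[0.5,-4,0],"twist":0,"grip":1},{"offset":[0.4,-3.2,0],"twist":0,"grip":1},{"offset":[0.26,-1.8,0],"twist":0,"grip":1},{"offset":[0.1,-0.8,0],"twist":0,"grip":1},{"offset":[0,0,0],"twist":-3,"grip":1},{"offset":[0,0,0],"twist":-5,"grip":1},{"offset":[0,0,0],"twist":-4,"grip":1},{"offset":[0,0,0],"twist":-2,"grip":1},{"offset":[0,0,0],"twist":0,"grip":1},{"offset":[0,0,0],"twist":0,"grip":1}]'
cat > m.py <<'E'
import sys
from h import *
n=sys.argv[1]; snap('wrist',n); s=ctrl.sense();R=Rn.from_rotvec(s['orientation']).as_matrix();t=np.array(s['tcp_pos'])
psi=np.arctan2(R[1,0],R[0,0]);print('t',s['t'],t,'psi',np.degrees(psi),'tilt',np.degrees(np.arccos(-R[2,2])))
im=cv2.imread(f'pics/{n}.png'); hs=[c for c,a in blueholes(im,(180,100,390,190)) if a>100 and c[1]<165];print(np.round(hs,1).tolist())
if len(hs)>1:
    for z in t[2]-np.array([.030,.035,.04]):
        a,b=[onz(n,*c,z) for c in hs[:2]];print(z.round(3),np.linalg.norm(a-b).round(4),a,b,[(R.T@(q-t)*1e3).round(1) for q in(a,b)])
th=np.radians(9.95);c=np.array([.546,-.0362]);x=np.array([np.cos(th),np.sin(th)]);y=np.array([-x[1],x[0]])
T=c-R[:2,:2]@np.array([.0016,.00065]);print('to go cm',R.T@np.array([*(T-t[:2]),.143-t[2]])*100,'twist',np.degrees(psi-th))
for sy in(1,-1): print('thread',c+.06*x+sy*.04*y)
E
python3 m.py w7
```

```text
t: 19.4
tcp_pos: [0.5455, -0.0371, 0.2149]
orientation: [3.13, 0.27, 0.0]
contact_force: [0.1, 0.1, -3.6]
opening: 0.145
gripper_force: 30.0
t 19.45 [ 0.54552792 -0.03708719  0.21479519] psi 9.882114453818643 tilt 0.010235022175703361
[[350.1, 143.7], [216.3, 143.6]]
0.185 0.078 [ 0.61315304 -0.06550113  0.18479519] [0.59982046 0.01131191 0.18479519] [array([61.7, 39.6, 30. ]), array([ 61.8, -38.4,  30. ])]
0.18 0.08 [ 0.61296332 -0.06658723  0.17979519] [0.59927425 0.01227969 0.17979519] [array([61.4, 40.6, 35. ]), array([ 61.4, -39.4,  35. ])]
0.175 0.0821 [ 0.61277361 -0.06767333  0.17479519] [0.59872805 0.01324746 0.17479519] [array([61. , 41.7, 40. ]), array([ 61. , -40.5,  40. ])]
to go cm [-0.09901161 -0.14534445  7.17948743] twist -0.06788554618135635
thread [0.59818599 0.01356568]
thread [ 0.61200908 -0.06523103]
```

```bash
python3 -m handwheel '[{"offset":[-0.1,-0.15,1],"twist":0,"grip":1},{"offset":[0,0,2],"twist":0,"grip":1},{"offset":[0,0,2],"twist":0,"grip":1},{"offset":[0,0,1],"twist":0,"grip":1},{"offset":[0,0,0.6],"twist":0,"grip":1},{"offset":[0,0,0.4],"twist":0,"grip":1},{"offset":[0,0,0],"twist":0,"grip":1},{"offset":[0,0,0],"twist":0,"grip":1},{"offset":[0,0,0],"twist":0,"grip":1}]'
python3 m.py w8
python3 - <<'E'
from h import *
a=snap('scene','scene4')[:,:,::-1];b=snap('side','side4')[:,:,::-1];w=cv2.imread('pics/w8.png')
M=np.hstack([cv2.resize(a[150:270,220:380],(400,300),interpolation=2),cv2.resize(b[140:260,180:340],(400,300),interpolation=2)])
W=np.hstack([cv2.resize(w[110:170,180:260],(400,300),interpolation=2),cv2.resize(w[110:170,310:390],(400,300),interpolation=2)])
cv2.imwrite('pics/c5.png',np.vstack([M,W]))
E
```

```text
t: 20.35
tcp_pos: [0.5449, -0.0358, 0.1454]
orientation: [3.129, 0.272, 0.002]
contact_force: [-0.5, 0.5, -3.9]
opening: 0.144
gripper_force: 30.0
t 20.4 [ 0.54478798 -0.03574672  0.14535359] psi 9.941558248635339 tilt 0.0805539278900093
[[350.0, 143.7], [216.5, 143.7]]
0.115 0.0778 [ 0.61254558 -0.06402851  0.11535359] [0.59909447 0.01261843 0.11535359] [array([61.8, 39.5, 30.1]), array([ 61.8, -38.3,  30.1])]
0.11 0.0799 [ 0.61236381 -0.06511498  0.11035359] [0.59855328 0.01358002 0.11035359] [array([61.4, 40.6, 35.1]), array([ 61.4, -39.3,  35.1])]
0.105 0.082 [ 0.61218204 -0.06620145  0.10535359] [0.59801209 0.0145416  0.10535359] [array([61.1, 41.6, 40.1]), array([ 61.1, -40.4,  40.1])]
to go cm [-0.04874344  0.0004321   0.23529724] twist -0.008441751364660301
thread [0.59818599 0.01356568]
thread [ 0.61200908 -0.06523103]
```

View pics/c5.png

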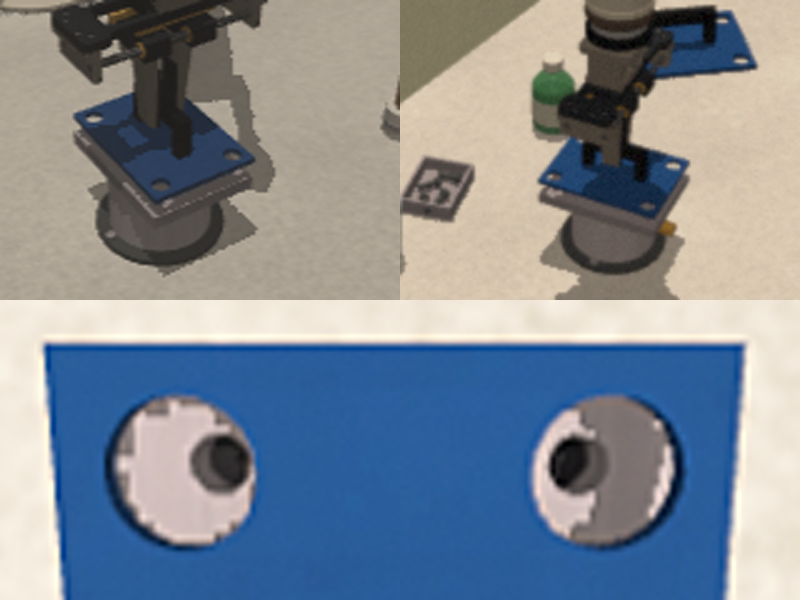

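The threads show symmetrically through both near holes, and the plate hovers clear of the flange in both outside views. One check of level and x-offset with numbers.

```bash
python3 - <<'E'
from h import *
for u,v in((223.6,142.3),(344.7,142.3)): print('thread seen',onz('w8',u,v,.09).round(4))
for z in(.111,): print('holes',[onz('w8',u,143.7,z).round(4) for u in(216.5,350)])
for n,box in(('scene4',(240,180,330,245)),('side4',(230,185,320,235))):
    im=cv2.imread(f'pics/{n}.png'); print(n,[(c.round(1).tolist(),a) for c,a in blueholes(im,box)])
k=lambda ox,oy,u,v:(ox+(u+.5)/2.5-.5,oy+(v+.5)/2.5-.5)
print('+x+y',tri(('scene4',*k(220,150,232,155)),('side4',*k(180,140,553-400,178))))
print('-x-y',tri(('scene4',*k(220,150,95,118)),('side4',*k(180,140,668-400,163))))
E
```

```text
thread seen [0.5981 0.013  0.09  ]
thread seen [ 0.6119 -0.0659  0.09  ]
holes [array([0.5986, 0.0135, 0.111 ]), array([ 0.6124, -0.065 ,  0.111 ])]
scene4 [([283.8, 223.7], 32), ([312.6, 211.5], 27), ([257.1, 196.6], 27)]
side4 [([278.5, 222.0], 16), ([241.1, 210.1], 15), ([288.8, 205.8], 19)]
+x+y (array([0.59805748, 0.01665847, 0.10886179]), [np.float64(1.0), np.float64(1.0)])
-x-y (array([ 0.49927775, -0.08333849,  0.11170094]), [np.float64(1.4), np.float64(1.4)])
```

```bash
python3 - <<'E'
from h import *
print(tri(('scene4',312.6,211.5),('side4',241.1,210.1)),tri(('scene4',257.1,196.6),('side4',288.8,205.8)))
for n,l in(('scene4',[(283.8,223.7),(312.6,211.5),(257.1,196.6)]),('side4',[(278.5,222),(241.1,210.1)])): print(n,[onz(n,*p,.111).round(4).tolist() for p in l])
x=np.array([.985,.1728,0]);y=np.array([-.1728,.985,0]);c=np.array([.546,-.0362,.111])
for sx,sy in((1,-1),(1,1),(-1,-1),(-1,1)): print((c+sx*.06*x+sy*.04*y).round(4))
E
```

```text
(array([0.59879026, 0.01571837, 0.1106602 ]), [np.float64(0.3), np.float64(0.3)]) (array([ 0.49390226, -0.08398537,  0.10966738]), [np.float64(0.4), np.float64(0.4)])
scene4 [[0.613, -0.0639, 0.111], [0.5989, 0.0153, 0.111], [0.4952, -0.0847, 0.111]]
side4 [[0.4791, -0.0031, 0.111], [0.5987, 0.0163, 0.111]]
[ 0.612  -0.0652  0.111 ]
[0.5982 0.0136 0.111 ]
[ 0.4938 -0.086   0.111 ]
[ 0.48   -0.0072  0.111 ]
```

Heights are 0.1107 and 0.1097 m at opposite corners, so the plate is level. The holes are within about 1–2 mm of the threads, so I'm handing in.

```bash
python3 -c "
from bench import ctrl
s=ctrl.sense();print(s['t'],s['gripper_force'],abs(s['qvel']).max());print(ctrl.sign_off())"
```

```text
20.5 29.99904602766037 0.004042268697744805
the job is handed in; nothing more can be done
None
```

The pin is driven fully home, the mallet stands upright on the bench, and the job is handed in at 20.5 s with the blue plate held level about 17 mm above the flange, its holes about 1–2 mm off the threads; no verdict came back.

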